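# Sweep the carrot ends into the scrap pan

## Robot

A 7-joint arm with a two-finger parallel gripper is mounted at the origin on the work surface. World frame = base frame: x ahead of the robot, y to its left, z up, the work surface at z = 0. Lengths are in m, angles in rad, forces in N, time in s.
With the tool pointing down it reaches from about 0.425 to 0.875 m from the base axis. Payload 4.7 kg.
Tool frame: the origin (TCP) lies midway between the tips of the shut fingers; the grasp point (between the pads) lies 19 mm behind it (ctrl.grip_point_offset is the distance from the TCP to the grasp point, in m); z points along the fingers, y is the line along which they close (so a half turn about z gives the same grasp; the last joint's range is limited). The gripper opens to 87 mm and grips with 3 to 60 N. Pads are 19 mm wide; open, the fingers measure 117 mm over their backs; the gripper's body (75 mm by 190 mm) begins 51 mm behind the grasp point.
Start: joints at [1.126, 0.321, -0.07, 1.45, 0.023, 1.371, -0.057], TCP at [0.288, -0.583, 0.223] pointing down, gripper open.
Joint ranges: [-2.86, 2.86], [-0.3, 2.09], [-1.38, 1.24], [0.06, 2.45], [-1.56, 4.7], [0.09, 2.05], [-2.69, 2.69]. Speed limits (rad/s): [2.57, 2.57, 3.14, 3.14, 3.14, 3.14, 3.14].

## Interface

Orientations are given as a rotation vector (axis times angle).
In Python, from bench import ctrl gives the robot as it stands.
- The arm moves only by the tool move_arm, never from a script. Its argument "increments" is text: rows parted by semicolons, each of 7 numbers parted by spaces: the shift along the world's x, y, z in mm, then the turn, a rotation vector about the world's x, y, z in degrees, then the closure in counts, from 0 (fully open) to 255 (shut). A call has exactly 8 rows; each row shifts and turns the commanded pose from where the row before left it; what a row does not reach is not made up. A row lasts 1/12 s, in which the tool goes at most 41.7 mm and 7.16 degrees, less where a joint would pass 70% of its speed; a pose out of reach is approached as far as the arm can. A call with a gripper value outside its range is refused whole. The fingers move at their own pace and stop on an object; "grip_force" is the grip in N (left out, the last holds). Time passes only in rows, so rows that do not move let the fingers close, or fill a call up. It gives the time, the measured TCP pose, the force, the opening and the grip force at its end, in the units of the state.
- ctrl.get_state(): the state, without advancing time (a new reading comes with each control period).
- ctrl.get_image(name): name is "scene" or "side" or "wrist"; returns a dict with "frame" (384x512x3 uint8, red, green, blue), "depth" (384x512 float32, m along the optical axis (not along the pixel's ray), 0 where there is no reading), "fx", "fy", "cx", "cy" (pixels), "position" and "orientation" of the camera in the world. Camera axes: x right, y down, z forward; pixel columns grow to the right and rows downward; lengths in m; the calibration is good to about 2 mm. The wrist camera is an equidistant fisheye: a pixel r from the principal point sees the ray r / f radians off the axis. A picture is of the moment at which its call begins.
- ctrl.close_job(): hands the job in; it is judged then, once.
Trained networks look in a picture, given as the dict that the camera call returned (one of the last four; its "shot" number tells which), for a name from the list of things; names that differ only in an ending like _2 or _b are one class to them, and where a whole thing is asked for, a point or a joint stands for the part that bears it (a point fixed in the world has none). Each returns a list of dicts, best first, with "score" (0 to 1); they miss things now and then, are a little off and sometimes report something else, mostly with a low value. They report only what shows in the picture. A call takes as long as a camera call.
- ctrl.find_in(target, picture): "centre" ([x, y, z] in m, in world coordinates, good to about 4 mm: the middle of the surface that is visible of it).
- ctrl.silhouettes(target, picture): "region" (384x512 bool, what is visible of it).
The state is a dict: "time": time; "joint_positions": joint angles; "qd": joint speeds; "joint_torque": joint torques, N m; "position": TCP position; "tool_rot": TCP orientation; "ft_force": force on the tool from outside, world axes, zero at the start; "torque": the same for the moment, N m; "grip_width": opening from 0.0 (shut) to 1.0 (fully open); "grip_force": force on a finger pad.
Only numpy, scipy, OpenCV 4.12 (cv2) and the standard library are available. Lean on these libraries where they do the work, as an engineer would, in place of code of your own. Each camera call takes 0.05 s, during which the arm holds its last target. There are 200 camera calls.

## Task

Clear the white prep board: with the fingertips, sweep the three cut-off carrot ends across the board and over its edge into the open empty pan standing against one side of it. Only push them, do not pick them up, and leave the little spice jar on the board, the mug and the flask where they are.

Things in the scene. Friction and masses are not known exactly. Their poses are not given: they have to be found in the camera images.
- board_top (a point): centre of the top face of the white plastic prep board, 50 mm above the counter. The board is 250 mm along its x and 280 mm along its y, flat, with no rim, and does not move. The open pan and the lidded pan stand against its two y edges, one at +y and one at -y; which is which changes.
- open_pan: open empty metal scrap pan, 250 mm (x) by 150 mm (y) outside, walls 3 mm thick, rim 40 mm above the counter, so 10 mm below the board's top; the floor is 3 mm thick. Origin under its centre at counter height; axes parallel to the board's. Its long side stands 2 mm from the board's edge. It does not move.
- lidded_pan: metal pan of the same outline with a closed flat lid (top 45 mm above the counter) and a small black knob up to 61 mm; stands against the opposite edge of the board and does not move. Origin under its centre at counter height.
- end_a_center (a point): cut-off carrot crown, orange stub with short green stalks on top, 34 mm across and 22 mm high (stalks to 30 mm), about 16 g, standing on its flat cut face on the board; the point is its centre, 11 mm above the cut face. It slides easily and may tumble; its own axes do not matter. Carrot ends and spice jar stand one in each of four rows that run along the board's y, at about -90, -30, 30 and 90 mm along its x from its centre; which is in which row changes.
- end_b_center (a point): cut-off carrot crown, orange stub with short green stalks on top, 34 mm across and 22 mm high (stalks to 30 mm), about 16 g, standing on its flat cut face on the board; the point is its centre, 11 mm above the cut face. It slides easily and may tumble; its own axes do not matter. Carrot ends and spice jar stand one in each of four rows that run along the board's y, at about -90, -30, 30 and 90 mm along its x from its centre; which is in which row changes.
- end_c_center (a point): cut-off carrot crown, orange stub with short green stalks on top, 34 mm across and 22 mm high (stalks to 30 mm), about 16 g, standing on its flat cut face on the board; the point is its centre, 11 mm above the cut face. It slides easily and may tumble; its own axes do not matter. Carrot ends and spice jar stand one in each of four rows that run along the board's y, at about -90, -30, 30 and 90 mm along its x from its centre; which is in which row changes.
- jar_center (a point): bystander: small amber glass spice jar with a metal cap, 37 mm across and 55 mm high, standing loose on the board in one of the four rows, the carrot ends in the other three; the point is its centre, 27 mm above the board. To be left alone.
- mug: bystander: white mug, 76 mm across the rim and 85 mm high, on the counter to the robot's right; origin at the centre of its foot. To be left alone.
- flask: bystander: steel flask with a black cap, 90 mm across and 200 mm high, on the counter to the robot's left; origin at the centre of its foot. To be left alone.

How it is judged:
By the outcome, as a careful person would: the job done as asked, in the order asked, and still so for the second after the job is handed in, with the robot touching nothing.
It also fails if it takes over 51 s, if anything falls off the work surface, if the arm or the gripper's body presses on something with over 40 N, if the wrist force passes 120 N, or if a joint passes its speed limit or range.

## Working session

There is one attempt and no reset: what is moved stays moved. The work goes in short steps, Python scripts to look and compute and a tool call to move; the robot and the scene stay as the last step left them, time stands still between calls to the robot, and variables do not carry over. Pictures are saved under pics/ and viewed, at most 10 in all, crops included, and the job is handed in when it is done.

Besides the shell and the picture viewer there is one more tool, called after "Emit:" by a JSON object that holds its "fn" and its "kwargs", one argument or row to a line. move_arm: Moves the arm, as the interface text tells. Its arguments: {"type":"object","properties":{"increments":{"type":"string"},"grip_force":{"type":"number"}},"required":["increments"]}

```bash
mkdir -p pics
python3 - <<'E'
from bench import ctrl
import cv2,numpy as np
s=ctrl.get_state();print(s['time'],s['position'],s['tool_rot'],s['grip_width'])
for n in ["scene","side"]:
    p=ctrl.get_image(n);cv2.imwrite(f'pics/{n}0.png',p['frame'][:,:,::-1])
    for t in ["board_top","open_pan","lidded_pan","end_a_center","jar_center","mug","flask"]:
        print(n,t,[(np.round(d['centre'],3).tolist(),round(d['score'],2)) for d in ctrl.find_in(t,p)[:5]])
    if n=="scene":
        f=p['frame'].astype(int);D=p['depth']
        from scipy.spatial.transform import Rotation as R
        o=np.array(p['orientation']);M=R.from_rotvec(o).as_matrix() if o.shape==(3,) else (o if o.shape==(3,3) else None)
        print(o.shape)
        if M is not None:
            v,u=np.mgrid[:384,:512];P=np.stack([(u-p['cx'])/p['fx']*D,(v-p['cy'])/p['fy']*D,D],-1)@M.T+p['position']
            m=(abs(P[...,2]-.05)<.004)&(f.min(-1)>140)&(D>0)
            m=cv2.morphologyEx(m.astype(np.uint8),cv2.MORPH_OPEN,np.ones((3,3)))
            k,l,st,_=cv2.connectedComponentsWithStats(m);i=1+np.argmax(st[1:,4])
            r=cv2.minAreaRect(P[l==i][:,:2].astype(np.float32)*1000);print("board rect",r)
E
```

```text
0.0 [ 0.28757064 -0.58230539  0.22145305] [-3.05748921e+00 -7.13984070e-01  8.40881816e-04] 1.001373871306096
scene board_top [([0.54, -0.001, 0.05], 0.7), ([0.614, 0.079, 0.063], 0.31)]
scene open_pan [([0.475, 0.277, 0.006], 0.61)]
scene lidded_pan [([0.58, -0.212, 0.043], 0.88)]
scene end_a_center [([0.612, 0.08, 0.062], 0.41)]
scene jar_center [([0.454, -0.061, 0.087], 0.72)]
scene mug [([0.492, -0.528, 0.054], 0.77)]
scene flask [([0.458, 0.437, 0.103], 0.78)]
(3,)
board rect ((580.9107055664062, -25.406692504882812), (57.45853042602539, 81.09541320800781), 30.003463745117188)
side board_top [([0.584, 0.019, 0.05], 0.64)]
side open_pan [([0.571, 0.284, 0.002], 0.95)]
side lidded_pan [([0.447, -0.218, 0.039], 0.65)]
side end_a_center [([0.604, 0.078, 0.064], 0.51)]
side jar_center [([0.486, -0.546, 0.053], 0.55)]
side mug [([0.486, -0.55, 0.053], 0.97)]
side flask [([0.437, 0.438, 0.131], 0.91), ([0.447, -0.216, 0.038], 0.55)]
```

View pics/scene0.png

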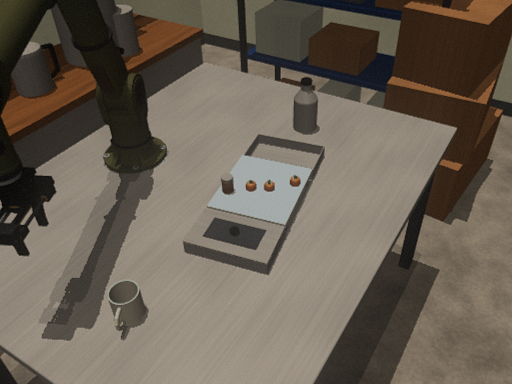

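View pics/side0.png

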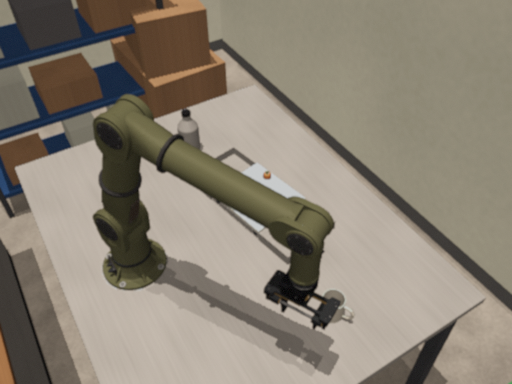

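The scene view shows the jar at (228,183) and the carrots at (251,185), (269,185) and (295,181). The open pan is at the far +y side (285,150) and the lidded pan at (235,235). In the side view the arm hides most of the board. Next I'll measure the board, carrots and jar by colour and depth.

```bash
cat > look.py <<'E'
from bench import ctrl
import cv2,numpy as np
from scipy.spatial.transform import Rotation as R
def shot(name="scene"):
    p=ctrl.get_image(name);D=p['depth']
    v,u=np.mgrid[:384,:512]
    P=np.stack([(u-p['cx'])/p['fx']*D,(v-p['cy'])/p['fy']*D,D],-1)@R.from_rotvec(p['orientation']).as_matrix().T+p['position']
    return p,P
def blobs(m,P,nmin):
    k,l,st,c=cv2.connectedComponentsWithStats(m.astype(np.uint8))
    return [(c[i].round(),st[i,4],P[l==i]) for i in range(1,k) if st[i,4]>=nmin]
def carrots(p,P):
    h=cv2.cvtColor(p['frame'],cv2.COLOR_RGB2HSV)
    m=(h[...,0]<16)&(h[...,1]>130)&(h[...,2]>50)&(abs(P[...,0]-.6)<.25)&(abs(P[...,1]-.05)<.4)&(P[...,2]<.15)
    for c,n,q in blobs(m,P,5): print("carrot px",c,n,"med",np.median(q,0).round(3),"min",q.min(0).round(3),"max",q.max(0).round(3))
E
python3 - <<'E'
from look import *
p,P=shot();carrots(p,P)
f=p['frame'].astype(int);print(p['position'],f[205,250],f[165,265],f[120,200],P[205,250])
m=(abs(P[...,2]-.05)<.006)&(f[...,2]-f[...,0]>8)
b=max(blobs(m,P,50),key=lambda t:t[1]);print(b[1],cv2.minAreaRect(b[2][:,:2].astype(np.float32)*1000))
for d in ctrl.silhouettes("jar_center",p)[:1]:
    q=P[d['region']];q=q[q[:,2]>.06];print("jar",np.median(q,0),q.min(0),q.max(0)); t=q[q[:,2]>.098];print(t.mean(0),len(t))
m=(abs(P[...,0]-.58)<.2)&(abs(P[...,1]-.22)<.14)&(P[...,2]>.033)&(P[...,2]<.044)
for b in blobs(m,P,40): print(b[1],cv2.minAreaRect(b[2][:,:2].astype(np.float32)*1000))
E
```

```text
carrot px [294. 182.] 59 med [0.612 0.075 0.062] min [0.583 0.067 0.046] max [0.624 0.108 0.071]
carrot px [250. 186.] 62 med [ 0.506 -0.013  0.064] min [ 0.487 -0.021  0.049] max [0.518 0.024 0.075]
carrot px [269. 187.] 57 med [0.557 0.014 0.063] min [0.538 0.006 0.051] max [0.568 0.029 0.072]
[ 1.1613514  -0.96969693  1.00140942] [162 169 169] [165 171 171] [147 137 124] [ 0.54134972 -0.07259281  0.04787862]Traceback (most recent call last):
  File "<stdin>", line 5, in <module>
ValueError: max() iterable argument is empty
```

Run:
```python
from look import *
p,P=shot();f=p['frame'].astype(int)
m=(abs(P[...,2]-.05)<.008)&(f[...,2]-f[...,0]>3)&(f[...,0]>110)
b=max(blobs(m,P,50),key=lambda t:t[1]);r=cv2.minAreaRect(b[2][:,:2].astype(np.float32)*1000);print(b[1],r,cv2.boxPoints(r))
for d in ctrl.silhouettes("jar_center",p)[:1]:
    q=P[d['region']];q=q[q[:,2]>.06];print("jar",np.median(q,0),q.min(0),q.max(0)); t=q[q[:,2]>.098];print(t.mean(0),len(t))
m=(abs(P[...,0]-.58)<.2)&(abs(P[...,1]-.22)<.14)&(P[...,2]>.033)&(P[...,2]<.044)
for b in blobs(m,P,40): print(b[1],cv2.minAreaRect(b[2][:,:2].astype(np.float32)*1000))
```

```text
3640 ((522.4300537109375, 20.743759155273438), (245.3544158935547, 283.59173583984375), 10.932307243347168) [[ 375.08777   136.70068 ]
 [ 428.87067  -141.74442 ]
 [ 669.77234   -95.213165]
 [ 615.98944   183.23193 ]]
jar [ 0.45261896 -0.05994512  0.09143714] [ 0.43052291 -0.96969693  0.0600039 ] [ 1.1613514  -0.03384258  1.00140942]
[ 0.45760068 -0.06562623  0.11440366] 75
48 ((618.504638671875, 187.64944458007812), (4.445254802703857, 213.96444702148438), 10.927644729614258)
```

Emit:
{"fn": "move_arm", "kwargs": {
  "increments": "14 33 0 0 0 4.66 196;14 33 0 0 0 4.66 196;14 33 0 0 0 4.66 196;14 33 0 0 0 4.66 196;14 34 0 0 0 4.66 196;14 34 0 0 0 4.66 196;14 34 0 0 0 4.66 196;14 34 0 0 0 4.66 196"
}}

```text
time: 1.62
position: [0.4003, -0.3131, 0.2229]
tool_rot: [2.667, 1.659, -0.0]
ft_force: [0.7, -0.2, 0.2]
grip_width: 0.483
grip_force: 0.0
```

Emit:
{"fn": "move_arm", "kwargs": {
  "increments": "14 34 -10 0 0 4.66 196;14 34 -10 0 0 4.66 196;14 34 -10 0 0 4.66 196;14 34 -10 0 0 4.66 196;14 34 -10 0 0 4.66 196;14 34 -10 0 0 4.66 196;14 34 -10 0 0 4.66 196;11 30 -10 0 0 4.66 196"
}}

```text
time: 2.28
position: [0.5097, -0.0443, 0.1427]
tool_rot: [1.995, 2.426, 0.002]
ft_force: [0.6, -0.1, -0.5]
grip_width: 0.232
grip_force: 0.0
```

Run:
```python
from look import *
s=ctrl.get_state();print(s['time'],s['position'],R.from_rotvec(s['tool_rot']).as_matrix().round(3),s['grip_width'],s['ft_force'])
p=ctrl.get_image("wrist");cv2.imwrite('pics/w1.png',p['frame'][:,:,::-1])
p,P=shot();carrots(p,P);cv2.imwrite('pics/s1.png',cv2.resize(p['frame'][100:260,150:390,::-1],(720,480)))
```

```text
2.2833 [ 0.50972247 -0.04428462  0.1426557 ] [[-0.193  0.981  0.002]
 [ 0.981  0.193  0.   ]
 [-0.     0.002 -1.   ]] 0.23166260554228868 [ 0.55478282 -0.07675851 -0.51748698]
carrot px [294. 182.] 62 med [0.612 0.075 0.062] min [0.581 0.065 0.047] max [0.623 0.108 0.07 ]
carrot px [251. 186.] 60 med [ 0.507 -0.014  0.063] min [ 0.486 -0.022  0.049] max [0.516 0.024 0.071]
carrot px [269. 187.] 62 med [0.557 0.013 0.063] min [0.538 0.006 0.048] max [0.568 0.043 0.072]
```

View pics/w1.png

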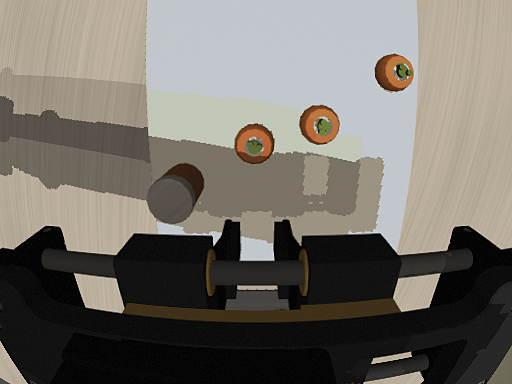

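View pics/s1.png

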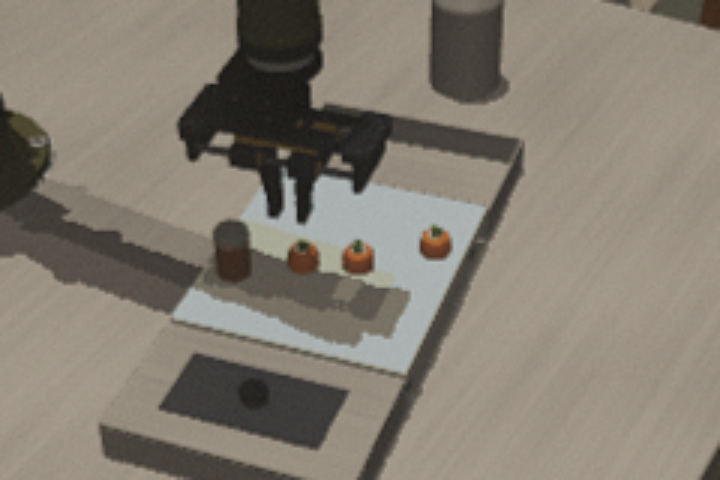

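The wrist view has carrot B at (255,144), in line with the fingers, with the jar to the left at (175,195). The scene crop confirms nothing has moved. I'll descend and sweep B.

Emit:
{"fn": "move_arm", "kwargs": {
  "increments": "0 0 -24 0 0 0 196;0 0 -24 0 0 0 196;0 0 -22 0 0 0 196;0 0 -13 0 0 0 196;0 0 0 0 0 0 196;-1 5 0 0 0 0 196;-1.5 8 0 0 0 0 196;-2 10 0 0 0 0 196"
}}

```text
time: 3.05
position: [0.5054, -0.0236, 0.061]
tool_rot: [2.002, 2.418, 0.002]
ft_force: [0.9, -0.1, 0.7]
grip_width: 0.228
grip_force: 0.0
```

Emit:
{"fn": "move_arm", "kwargs": {
  "increments": "-2 10 0 0 0 0 196;-2 10 0 0 0 0 196;-2 10 0 0 0 0 196;-2 10 0 0 0 0 196;-2 10 0 0 0 0 196;-2 10 0 0 0 0 196;-2 10 0 0 0 0 196;-2 10 0 0 0 0 196"
}}

```text
time: 3.72
position: [0.4881, 0.0572, 0.0596]
tool_rot: [2.001, 2.422, -0.0]
ft_force: [-0.3, -0.4, 0.0]
grip_width: 0.23
grip_force: 0.1
```

Run:
```python
from look import *
s=ctrl.get_state();print(s['time'],s['position'],s['ft_force'])
p,P=shot();carrots(p,P)
p=ctrl.get_image("wrist");cv2.imwrite('pics/w2.png',p['frame'][:,:,::-1])
```

```text
3.7167 [0.48807873 0.0572377  0.05956445] [-0.33022635 -0.36003793  0.0209036 ]
carrot px [258. 171.] 20 med [0.484 0.066 0.061] min [0.475 0.06  0.052] max [0.491 0.074 0.071]
carrot px [294. 182.] 62 med [0.613 0.076 0.063] min [0.585 0.064 0.046] max [0.623 0.108 0.073]
carrot px [269. 186.] 63 med [0.555 0.014 0.063] min [0.539 0.007 0.046] max [0.567 0.045 0.072]
```

View pics/w2.png

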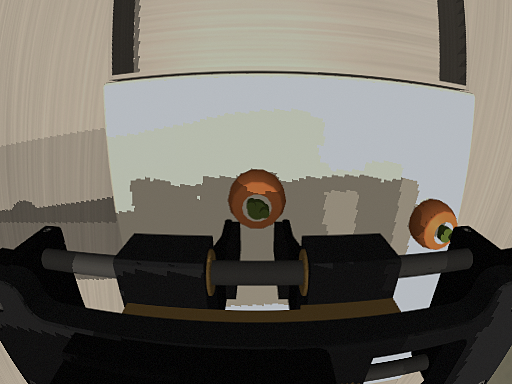

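The wrist view shows carrot B cradled between the fingers at (257,200), with the board edge ahead at row 75. I'll keep pushing it over the edge.

Emit:
{"fn": "move_arm", "kwargs": {
  "increments": "-2 10 0 0 0 0 196;-2 10 0 0 0 0 196;-2 10 0 0 0 0 196;-2 10 0 0 0 0 196;-2 10 0 0 0 0 196;-2 10 0 0 0 0 196;-2 10 0 0 0 0 196;-2 10 0 0 0 0 196"
}}

```text
time: 4.48
position: [0.4721, 0.1373, 0.0596]
tool_rot: [2.001, 2.422, 0.0]
ft_force: [-0.5, -0.3, 0.0]
grip_width: 0.232
grip_force: 0.0
```

Emit:
{"fn": "move_arm", "kwargs": {
  "increments": "-2 10 0 0 0 0 196;-2 10 0 0 0 0 196;-2 10 0 0 0 0 196;0 0 0 0 0 0 196;0 0 0 0 0 0 196;0 0 15 0 0 0 196;0 0 20 0 0 0 196;0 0 20 0 0 0 196"
}}

```text
time: 5.15
position: [0.466, 0.1652, 0.1147]
tool_rot: [-2.002, -2.42, 0.002]
ft_force: [-0.7, -0.5, 0.0]
grip_width: 0.23
grip_force: 0.0
```

Run:
```python
from look import *
s=ctrl.get_state();print(s['time'],s['position'],s['ft_force'])
p,P=shot();carrots(p,P)
p=ctrl.get_image("wrist");cv2.imwrite('pics/w3.png',p['frame'][:,:,::-1])
```

```text
5.15 [0.46595431 0.1652131  0.11469208] [-0.66223908 -0.51655516  0.02379536]
carrot px [294. 182.] 62 med [0.612 0.075 0.062] min [0.58  0.069 0.045] max [0.623 0.11  0.07 ]
carrot px [269. 187.] 60 med [0.557 0.014 0.063] min [0.537 0.007 0.047] max [0.567 0.044 0.073]
```

View pics/w3.png

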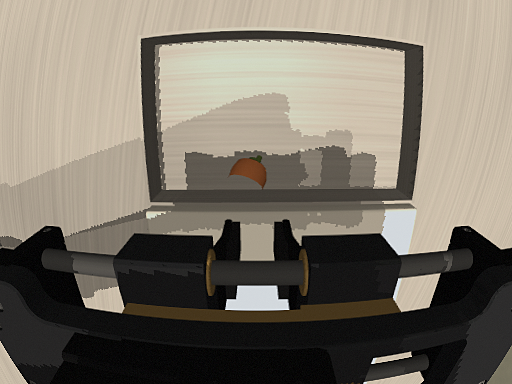

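Carrot B is in the pan at (248,172). Next is C.

Emit:
{"fn": "move_arm", "kwargs": {
  "increments": "15 -30 0 0 0 0 196;16 -31 0 0 0 0 196;16 -31 0 0 0 0 196;16 -31 0 0 0 0 196;16 -31 0 0 0 0 196;15 -31 0 0 0 0 196;0 0 -20 0 0 0 196;0 0 -20 0 0 0 196"
}}

```text
time: 5.92
position: [0.5617, -0.023, 0.0739]
tool_rot: [2.008, 2.413, 0.0]
ft_force: [-0.3, 0.4, -0.4]
grip_width: 0.234
grip_force: 0.0
```

Emit:
{"fn": "move_arm", "kwargs": {
  "increments": "0 0 -15 0 0 0 196;0 0 0 0 0 0 196;-1 5 0 0 0 0 196;-1.5 8 0 0 0 0 196;-2 10 0 0 0 0 196;-2 10 0 0 0 0 196;-2 10 0 0 0 0 196;-2 10 0 0 0 0 196"
}}

```text
time: 6.58
position: [0.55, 0.0359, 0.0603]
tool_rot: [1.999, 2.422, 0.001]
ft_force: [1.0, -0.0, -0.2]
grip_width: 0.231
grip_force: 0.2
```

Run:
```python
from look import *
s=ctrl.get_state();print(s['time'],s['position'],s['ft_force'])
p,P=shot();carrots(p,P)
```

```text
6.5833 [0.5499564  0.03591639 0.06034439] [ 0.95342344 -0.03339653 -0.24208271]
carrot px [271. 181.] 22 med [0.546 0.043 0.063] min [0.535 0.038 0.051] max [0.551 0.055 0.071]
carrot px [295. 182.] 60 med [0.612 0.074 0.063] min [0.594 0.068 0.049] max [0.625 0.114 0.073]
```

Emit:
{"fn": "move_arm", "kwargs": {
  "increments": "-2 10 0 0 0 0 196;-2 10 0 0 0 0 196;-2 10 0 0 0 0 196;-2 10 0 0 0 0 196;-2 10 0 0 0 0 196;-2 10 0 0 0 0 196;-2 10 0 0 0 0 196;-2 10 0 0 0 0 196"
}}

```text
time: 7.3
position: [0.5336, 0.1153, 0.0596]
tool_rot: [2.001, 2.422, 0.0]
ft_force: [-0.2, -0.7, -0.1]
grip_width: 0.231
grip_force: 0.2
```

Emit:
{"fn": "move_arm", "kwargs": {
  "increments": "-2 10 0 0 0 0 196;-2 10 0 0 0 0 196;-2 10 0 0 0 0 196;-2 10 0 0 0 0 196;-2 10 0 0 0 0 196;-2 10 0 0 0 0 196;0 0 0 0 0 0 196;0 0 15 0 0 0 196"
}}

```text
time: 7.97
position: [0.5195, 0.1743, 0.0722]
tool_rot: [-1.997, -2.421, 0.006]
ft_force: [0.3, -0.6, -0.3]
grip_width: 0.23
grip_force: 0.0
```

Emit:
{"fn": "move_arm", "kwargs": {
  "increments": "0 0 20 0 0 0 196;0 0 20 0 0 0 196;17 -25 0 0 0 0 196;18 -26 0 0 0 0 196;18 -26 0 0 0 0 196;18 -26 0 0 0 0 196;18 -26 0 0 0 0 196;0 0 0 0 0 0 196"
}}

```text
time: 8.63
position: [0.6142, 0.0359, 0.114]
tool_rot: [2.011, 2.408, -0.003]
ft_force: [-0.5, -0.6, 0.2]
grip_width: 0.232
grip_force: 0.0
```

Run:
```python
from look import *
s=ctrl.get_state();print(s['time'],s['position'],s['ft_force'])
p,P=shot();carrots(p,P)
p=ctrl.get_image("wrist");cv2.imwrite('pics/w4.png',p['frame'][:,:,::-1])
```

```text
8.6333 [0.61421742 0.03592665 0.11401166] [-0.53540996 -0.59432002  0.22389204]
carrot px [289. 156.] 12 med [0.5   0.243 0.017] min [0.489 0.232 0.011] max [0.508 0.249 0.024]
carrot px [295. 182.] 64 med [0.614 0.075 0.063] min [0.595 0.027 0.047] max [0.63  0.105 0.112]
```

View pics/w4.png

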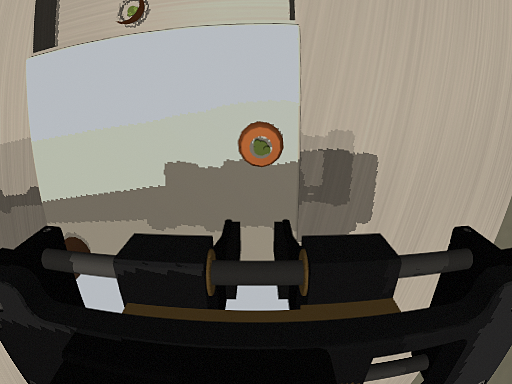

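Carrot C is in the pan at (132,10), and carrot A is in line with the fingers at (260,145). I'll sweep A.

Emit:
{"fn": "move_arm", "kwargs": {
  "increments": "0 0 -20 0 0 0 196;0 0 -20 0 0 0 196;0 0 -14 0 0 0 196;0 0 0 0 0 0 196;-1 5 0 0 0 0 196;-2 8 0 0 0 0 196;-2 10 0 0 0 0 196;-2 10 0 0 0 0 196"
}}

```text
time: 9.4
position: [0.6043, 0.08, 0.0619]
tool_rot: [2.0, 2.421, 0.003]
ft_force: [0.2, 0.3, 0.4]
grip_width: 0.233
grip_force: 0.1
```

Emit:
{"fn": "move_arm", "kwargs": {
  "increments": "-2 10 0 0 0 0 196;-2 10 0 0 0 0 196;-2 10 0 0 0 0 196;-2 10 0 0 0 0 196;-2 10 0 0 0 0 196;-2 10 0 0 0 0 196;-2 10 0 0 0 0 196;-2 10 0 0 0 0 196"
}}

```text
time: 10.07
position: [0.5878, 0.1589, 0.0607]
tool_rot: [2.001, 2.421, 0.0]
ft_force: [0.1, -1.4, 2.1]
grip_width: 0.231
grip_force: 1.1
```

Emit:
{"fn": "move_arm", "kwargs": {
  "increments": "-2 10 0 0 0 0 196;-2 10 0 0 0 0 196;-2 10 0 0 0 0 196;-2 10 0 0 0 0 196;0 0 0 0 0 0 196;0 0 15 0 0 0 196;0 0 20 0 0 0 196;0 0 20 0 0 0 196"
}}

```text
time: 10.73
position: [0.5793, 0.1978, 0.1154]
tool_rot: [-2.001, -2.421, 0.003]
ft_force: [0.2, 0.3, 0.7]
grip_width: 0.229
grip_force: 0.0
```

Emit:
{"fn": "move_arm", "kwargs": {
  "increments": "0 -20 20 0 0 0 196;0 -30 20 0 0 0 196;0 -30 20 0 0 0 196;0 -30 20 0 0 0 196;0 0 0 0 0 0 196;0 0 0 0 0 0 196;0 0 0 0 0 0 196;0 0 0 0 0 0 196"
}}

```text
time: 11.4
position: [0.5791, 0.0896, 0.1947]
tool_rot: [-1.998, -2.422, 0.001]
ft_force: [-0.0, 0.5, -0.5]
grip_width: 0.231
grip_force: 0.0
```

Run:
```python
from look import *
s=ctrl.get_state();print(s['time'],s['position'],s['ft_force'])
p,P=shot();carrots(p,P);a=cv2.resize(p['frame'][110:260,170:350],(480,400))
print([ (np.round(d['centre'],3),d['score']) for t in("jar_center","mug","flask") for d in ctrl.find_in(t,p)[:1]])
w=ctrl.get_image("wrist")
cv2.imwrite('pics/f.png',np.hstack([a[:384,:288+100],w['frame'][:,50:450]])[:,:,::-1])
```

```text
11.4 [0.57908978 0.0896053  0.19471587] [-0.02940308  0.5321991  -0.4719714 ]
carrot px [291. 157.] 55 med [0.507 0.246 0.014] min [ 0.475  0.232 -0.001] max [0.52  0.281 0.024]
[(array([ 0.456, -0.062,  0.089]), 0.7), (array([ 0.488, -0.527,  0.056]), 0.8), (array([0.462, 0.441, 0.138]), 0.75)]
```

View pics/f.png

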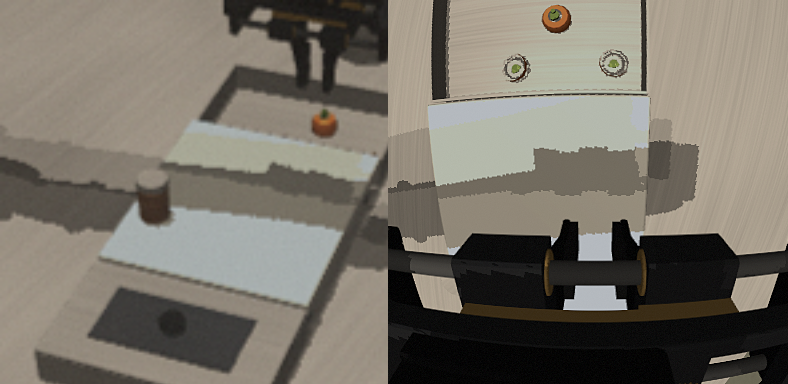

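All three carrot ends are in the pan, at (515,67), (613,62) and (556,18) in the right half. The board is clear and the jar, mug and flask are where they were, so I'll hand in.

```bash
python3 -c "
from bench import ctrl
print(ctrl.close_job())"
```

```text
the job is handed in; nothing more can be done
None
```

All three carrot ends were swept into the open pan in about 11.4 s of robot time, with the jar, mug and flask left where they were; the job is handed in, but no verdict was returned.

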